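Close the filter manifold and seat its sample block on the hidden pin

ROBOT

A 6-joint arm with a two-finger parallel gripper is mounted at the origin on a cart in front of the work surface, level with it; the furniture and walls round the work are solid. World frame = base frame: x ahead of the robot, y to its left, z up, the work surface at z = 0. Lengths are in m, angles in rad, forces in N, time in s.
With the tool pointing down it reaches from about 0.425 to 0.95 m from the base axis. Payload 3.5 kg.
Tool frame: the origin (TCP) lies midway between the tips of the shut fingers; the grasp point (between the pads) lies 19 mm behind it; z points along the fingers, y is the direction in which the jaws open and shut (so a half turn about z gives the same grasp; the last joint's range is limited). The gripper opens to 85 mm and grips with 20 to 120 N. Pads are 22 mm wide; open, the fingers measure 114 mm over their backs; the gripper's body (76 mm by 85 mm) begins 54 mm behind the grasp point. The pads swing forward as they close: fully open they stand 13 mm farther back than shut.
Start: joints at [1.127, 0.286, 1.577, -0, 1.279, -0.15], TCP at [0.195, 0.646, 0.231] pointing down, gripper open.
Joint ranges: [-2.77, 2.77], [-0.9, 2.22], [0.21, 2.48], [-1.53, 4.67], [0.24, 2.81], [-2.84, 2.84]. Speed limits (rad/s): [2.79, 2.79, 3.14, 3.14, 3.14, 3.14].

INTERFACE

Orientations are given as a unit quaternion [x, y, z, w].
In Python, from plant import * gives the robot as it stands.
- The arm moves only by the shell command python3 -m jog 'ROWS' [FORCE]. ROWS is a JSON object of lists of equal length, an entry for each row: "travel": the shift along the world's x, y, z in mm, a list of three; "dr": the turn, a rotation vector about the world's x, y, z in degrees, a list of three; "jaw": the closure in counts, from 0 (fully open) to 255 (shut). In form: {"travel": [[x, y, z], ...], "dr": [[wx, wy, wz], ...], "jaw": [jaw, ...]}. A call has 1 to 5 rows; each row shifts and turns the commanded pose from where the row before left it; what a row does not reach is not made up. A row lasts 1/12 s, in which the tool goes at most 41.7 mm and 7.16 degrees, less where a joint would pass 70% of its speed; a pose out of reach is approached as far as the arm can. A call is refused whole if a number of a shift passes 41.7 or a number of a turn 7.16, either way. A call with a gripper value outside its range is refused whole. The fingers move at their own pace and stop on an object; FORCE is the grip in N (left out, the last holds). Time passes only in rows, so rows that do not move let the fingers close. It gives the time, the measured TCP pose, the force and the opening at its end, in the units of the state.
- get_state(): the state, without advancing time (a new reading comes with each control period).
- read_camera(name): name is "scene" or "top" or "wrist"; returns the picture (480x640x3 uint8, red, green, blue); there is no depth.
- camera_info(name): a dict with "K" (3x3 intrinsics, pixels), "k1" (the pictures are not rectified: a ray, as slopes to the right and down, at radius r is drawn at 1 + k1 r^2 times it, then the intrinsics apply), "R" (3x3) and "t" (3): a world point X has camera coordinates R X + t; the wrist camera has in their place "mount" (4x4, takes a point from camera to tool coordinates, whose origin is the TCP and whose axes are the flange's). Camera axes: x right, y down, z forward; pixel columns grow to the right and rows downward; lengths in m; the calibration is good to about 2 mm. A picture is of the moment at which its call begins: read the wrist's pose just before it. camera_info takes no time and is no camera call.
- sign_off(): hands the job in, once; it reports no verdict.
The state is a dict: "time": time; "qpos": joint angles; "dq": joint speeds; "joint_efforts": joint torques, N m; "eef_pos": TCP position; "tcp_rot": TCP orientation; "contact_force": force on the tool from outside, world axes, zero at the start; "wrist_torque": the same for the moment, N m; "opening": opening from 0.0 (shut) to 1.0 (fully open).
Only numpy, scipy, OpenCV 4.12 (cv2) and the standard library are available. Lean on these libraries where they do the work, as an engineer would, in place of code of your own. Each camera call takes 0.05 s, during which the arm holds its last target. There are 200 camera calls.

TASK

Get the vacuum filter manifold ready to draw: lower its raised lid fully shut, then take the blue sample block by its black grip, set it between the white guide rails on the lid and slide it along them until it drops over the locating pin, which is hidden underneath and clamped at a different place along the rails each time. Press the block down against the sprung seal until it lies flush on the lid and finish while still holding it pressed down; do not let go at the end. Leave the other things on the bench where they stand.

Things in the scene. Friction and masses are not known exactly. Their poses are not given: they have to be found in the camera images.
- manifold: Grey manifold chamber, 150 (x) x 112 (y) mm, 34 mm high, fixed on the bench; origin under its centre, x toward its hinge at the back. The lid closes on top of it; a brass nozzle sticks out 32 mm on its right side (-y).
- lid (a joint): Lid angle about its hinge (rad): 0 fully shut, flat on the chamber; grows as it opens upward, to 1.75. Starts raised, 1.15 to 1.55. The hinge is stiff, the lid stays where it is left; 2 to 5 N on the tab moves it. Closed fingertips can push it shut from behind the tab, over and down.
- hinge (a point): Middle of the lid's hinge axis, at the back of the manifold, 38 mm above the bench; its axes are those of seat. The hinge axis is its y axis.
- tab (a point): Middle of the upper face of the black pull tab at the lid's front edge, 156 mm from the hinge axis. The tab is 50 mm wide (y), 6 mm thick and ends 10 mm beyond this point; the aluminium lid itself ends 10 mm before it. Axes as seat. With the lid raised this face looks away from the robot.
- seat (a point): Middle of the lid's flat upper face; turns with the lid. Lid shut: 42 mm above the bench, x points level to the hinge (away from the front), y left, z up; 75 mm in front of the hinge axis. The steel locating pin (8 mm thick, 10 mm high, top 2.5 mm tapered) stands upright on this face at y = 0 and at an x from -8 to +8 mm, not known beforehand and fixed.
- rail_mouth (a point): Where the block may enter: on the lid's face between the flared front ends of the two white guide rails, 68 mm in front of seat (axes the same). The rails run along x from here to 127 mm farther back, 16 mm high, 76 mm apart inside, wider over the first 15 mm; the block has 2 mm of play on each side.
- seal (a joint): How far the black rectangular seal frame round the pin (98 x 62 mm) is pressed into the lid (m): 0 standing 3 mm proud, 0.003 flush. Springs push it out: it carries the block's weight, gives way from about 5 N and is flush at about 12 N, the block's weight (about 3 N) included.
- sample_block: Blue block, 0.28 kg, 100 (x) x 72 (y) x 22 mm, small wells in its top. Black grip in the middle of the top, 36 (x) x 24 (y) mm, 22 to 48 mm up: pinch it across y. Origin: centre of the underside = mouth of its only bore (11 mm wide, 12 deep, open below). Either way round fits. Underside above the lid: 10 mm when on the pin's top, 3 when dropped over it, 0 pressed home.
- reagent_bottle: White bottle with a blue cap, 60 mm thick, 120 mm tall; origin under its centre. Leave alone.
- dish_stack: Stack of beige culture dishes, 60 mm wide, 60 mm tall; origin under its centre. Leave alone.
- dropper_bottle: Small white bottle with a red cap, 34 mm thick, 66 mm tall; origin under its centre. Leave alone.
- small_beaker: Empty clear beaker, 55 mm wide, 71 mm tall; origin under its centre. Leave alone.
Not all that is in view belongs to the job. What is shaped like the sample_block but yellow is not meant.

How it is judged:
On the way, in this order (a step that is already met when the one before it is completed fails the run):
1. the lid is fully shut (value of joint lid below 0.03 rad), for 0.2 s.
2. the sample block has dropped over the locating pin: between the rails, its underside less than 5 mm above the shut lid (value of joint lid below 0.03 rad and z of sample_block in the frame of seat between -0.003 and 0.005 m and x of sample_block in the frame of seat between -0.012 and 0.012 m and y of sample_block in the frame of seat between -0.004 and 0.004 m), for 0.2 s.
At the end, for the whole second after the job is handed in: Lid shut (under 0.03 rad); block over the pin between the rails (within 12 mm of the seat point along them, 4 mm across), level within 0.04 rad, in line within 0.08 rad, at rest, its underside pressed to within 1.5 mm of the lid, the fingers still on it with over 3 N (value of joint lid below 0.03 rad and z of sample_block in the frame of seat between -0.003 and 0.0015 m and x of sample_block in the frame of seat between -0.012 and 0.012 m and y of sample_block in the frame of seat between -0.004 and 0.004 m and angle between the z axis of sample_block and the z axis of seat, either way round below 0.04 rad and angle between the x axis of sample_block and the x axis of seat, either way round below 0.08 rad and linear speed of sample_block below 0.02 m/s and contact force between the fingers and sample_block above 3 N); the arm keeps its last pose, push and grip.
It fails at once if a bystander on the bench is moved by more than 30 mm (distance of any of reagent_bottle, dish_stack, dropper_bottle, small_beaker from where it was at the start of the episode above 0.03 m).
It also fails if it takes over 58 s, if anything falls off the work surface, if the arm or the gripper's body presses on something with over 40 N, if the wrist force passes 120 N, or if a joint passes its speed limit or range.

## Working session

There is one attempt and no reset: what is moved stays moved. The work goes in short steps, Python scripts to look and compute and a shell command to move; the robot and the scene stay as the last step left them, time stands still between calls to the robot, and variables do not carry over. Pictures are saved under pics/ and viewed, about 8 in all and at most 12, crops included, and the job is handed in when it is done.

```bash
mkdir -p pics; ls; cat > h.py <<'E'
from plant import *
import numpy as np, cv2
from scipy.spatial.transform import Rotation as Ro
def cam(name,st=None):
    c=camera_info(name)
    if name=="wrist":
        st=st or get_state(); M=np.array(c["mount"]); R=Ro.from_quat(st["tcp_rot"]).as_matrix()
        Rw=R@M[:3,:3]; o=R@M[:3,3]+np.array(st["eef_pos"])
        return np.array(c["K"]),c["k1"],Rw.T,-Rw.T@o
    return np.array(c["K"]),c["k1"],np.array(c["R"]),np.array(c["t"])
def ray(C,uv):
    K,k1,R,t=C; d=np.linalg.inv(K)@[uv[0],uv[1],1]; p=d[:2].copy()
    for _ in range(20): p=d[:2]/(1+k1*(p@p))
    return -R.T@t, R.T@np.r_[p,1]
def onz(C,uv,z):
    o,d=ray(C,uv); return o+d*(z-o[2])/d[2]
def proj(C,X):
    K,k1,R,t=C; x=R@np.array(X)+t; p=x[:2]/x[2]; p=p*(1+k1*(p@p)); return (K@np.r_[p,1])[:2]
E
python3 - <<'E'
from h import *
s=get_state(); print(s)
for n in("scene","top","wrist"):
    im=read_camera(n); cv2.imwrite(f"pics/{n}0.png",im[:,:,::-1]); C=cam(n,s); print(n,C[1],-C[2].T@C[3])
E
```

```text
pics
{'time': 0.0, 'qpos': array([ 1.12698555e+00,  2.87194317e-01,  1.57819610e+00,  2.76369345e-05,
        1.27861445e+00, -1.49984266e-01]), 'dq': array([-0.00020642, -0.00251111, -0.00024956, -0.00064234,  0.00211103,
        0.00010556]), 'joint_efforts': array([ 4.43349909e-04, -4.05977297e+01, -2.92627126e+01, -1.75851101e-04,
        5.88121387e-03, -4.62032290e-06]), 'eef_pos': array([0.19515641, 0.64547473, 0.22991775]), 'tcp_rot': array([ 1.46389190e-01,  9.89226339e-01, -1.14946713e-03, -3.65501363e-04]), 'contact_force': array([-0.31274919, -0.64773651, -0.43193566]), 'wrist_torque': array([-0.02405933,  0.01567034,  0.04334825]), 'opening': 0.9988989064201295}
scene -0.18240924742068693 [-0.1758911  -0.73135488  0.86523291]
top 0.02087728180406453 [ 0.31883562 -0.02429915  1.17569795]
wrist 0.010466721257044787 [0.11621793 0.66845824 0.37082243]
```

View pics/top0.png

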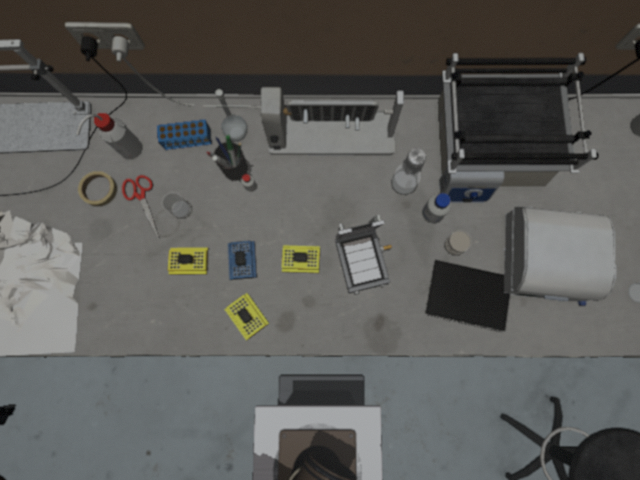

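View pics/scene0.png

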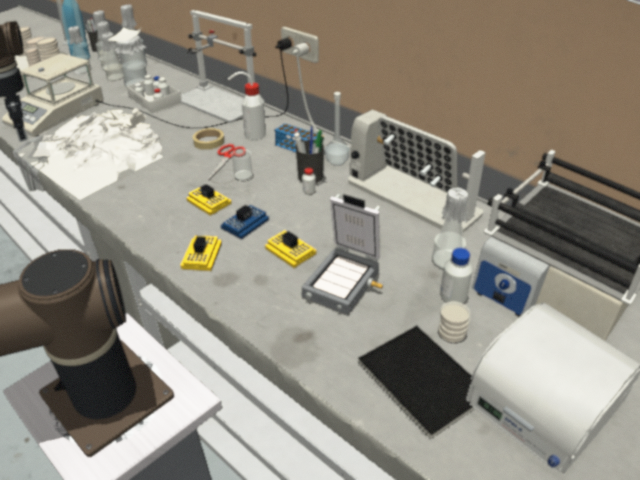

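Top view: the blue block is at (242,260), with yellow lookalikes at (187,261), (300,259) and (246,316). The manifold is at (363,260) with its lid raised at the back (hinge side up in the picture). One enlarged crop to confirm the block and get the manifold corners.

```bash
python3 - <<'E'
from h import *
im=cv2.imread("pics/top0.png"); 
c=im[212:300,220:400]; c=cv2.resize(c,None,fx=4.4,fy=4.4,interpolation=cv2.INTER_CUBIC); cv2.imwrite("pics/topc.png",c)
C=cam("top"); S=cam("scene")
hsv=cv2.cvtColor(im,cv2.COLOR_BGR2HSV)
m=cv2.inRange(hsv,(100,90,30),(125,255,255)); m[:,:222]=0;m[:,262:]=0;m[:235]=0;m[285:]=0
m=cv2.morphologyEx(m,cv2.MORPH_CLOSE,np.ones((9,9)))
cs=max(cv2.findContours(m,0,2)[0],key=cv2.contourArea); r=cv2.minAreaRect(cs); print(r)
b=cv2.boxPoints(r); P=np.array([onz(C,p,.022) for p in b]); print(P.round(4), P.mean(0), np.linalg.norm(P-np.roll(P,1,0),axis=1))
for n,uv,z in(("reag",(436,214),0.0),("dish",(458,243),.06),("drop",(248,183),.066),("beak",(404,180),0),("beak2",(177,205),0)): print(n,onz(C,uv,z))
E
```

```text
((241.66000366210938, 259.8800048828125), (35.33440399169922, 25.183387756347656), 86.8201675415039)
[[0.5687 0.2447 0.022 ]
 [0.5727 0.177  0.022 ]
 [0.4767 0.1682 0.022 ]
 [0.4729 0.2347 0.022 ]] [0.52274018 0.20615883 0.022     ] [0.0963401  0.06777978 0.09641316 0.06661695]
reag [ 0.65699811 -0.3268105   0.        ]
dish [ 0.56113989 -0.36471251  0.06      ]
drop [0.72348018 0.18928378 0.066     ]
beak [ 0.7572398  -0.24101857  0.        ]
beak2 [0.68199665 0.39782114 0.        ]
```

View pics/topc.png

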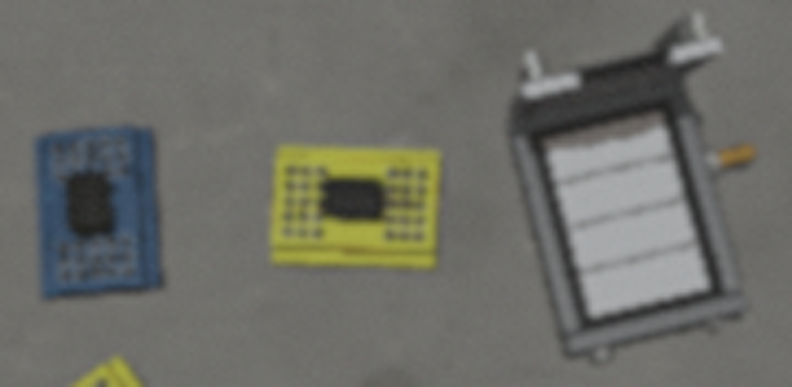

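The crop confirms it: the blue block at left (long side nearly along x) is the one meant; its yellow neighbour is not. The manifold's front corners are at crop (566,352) and (745,303), and the left rear near (512,130).

```bash
python3 - <<'E'
from h import *
C=cam("top")
q=lambda u,v,z: onz(C,(220+u/4.4,212+v/4.4),z)
fl=q(562,335,.034);fr=q(742,295,.034);bl=q(510,130,.034)
print(fl,fr,bl,np.linalg.norm(fl-fr),np.linalg.norm(fl-bl))
d=fl-fr;print("yaw y-axis",np.degrees(np.arctan2(-d[0],d[1])));e=bl-fl;print(np.degrees(np.arctan2(e[1],e[0])))
print("bottom front",q(570,358,0),q(745,315,0))
# block grip top centre
print("grip",q(89,204,.048)); print("blk top corners",[q(*p,.022)[:2].round(4) for p in((40,132),(150,128),(158,286),(45,298))])
# right rail flare / lid
print("nozzle",q(750,155,.02))
E
```

```text
[ 0.44548005 -0.07692545  0.034     ] [ 0.469565  -0.1846723  0.034    ] [ 0.5703318  -0.04632592  0.034     ] 0.11040592580542626 0.1285468417814384
yaw y-axis 12.600338534150138
13.770998553706749
bottom front [ 0.43519695 -0.08326058  0.        ] [ 0.46171643 -0.19093516  0.        ]
grip [0.52176324 0.20487934 0.048     ]
blk top corners [array([0.5713, 0.2422]), array([0.5739, 0.1748]), array([0.4762, 0.1663]), array([0.4689, 0.2341])]
nozzle [ 0.55788619 -0.19400934  0.02      ]
```

```bash
python3 - <<'E'
from h import *
S=cam("scene"); im=cv2.imread("pics/scene0.png")
g=cv2.cvtColor(im,cv2.COLOR_BGR2GRAY)[185:215,335:380]; ys,xs=np.where(g<60); print("tab px",xs.mean()+335,ys.mean()+185,len(xs),xs.min()+335,xs.max()+335,ys.min()+185,ys.max()+185)
a=np.radians(13); ex=np.array([np.cos(a),np.sin(a),0]); ey=np.array([-np.sin(a),np.cos(a),0]); H=np.array([.603,-.097,.038])
o,d=ray(S,(xs.mean()+335,ys.mean()+185)); 
X=o+d*((H-o)@ey)/(d@ey); r=X-H; print(X, "r",np.linalg.norm(r),"theta",np.arctan2(r[2],-(r@ex)))
print(proj(S,H))
E
python3 -m jog '{"travel":[[15,-30,10],[15,-36,10],[15,-36,10],[15,-36,5],[15,-36,0]],"dr":[[0,0,6],[0,0,6],[0,0,6],[0,0,6],[0,0,6]],"jaw":[0,0,0,0,0]}'
python3 -m jog '{"travel":[[20,-36,0],[20,-36,0],[20,-36,0],[20,-36,0],[20,-36,0]],"dr":[[0,0,0],[0,0,0],[0,0,0],[0,0,0],[0,0,0]],"jaw":[255,255,255,255,255]}'
```

```text
tab px 353.6639344262295 201.1639344262295 122 344 363 196 206
[ 0.57009022 -0.10459782  0.19008064] r 0.15578607548734957 theta 1.3522543138029988
[359.19440474 249.62067196]
time: 0.57
eef_pos: [0.2711, 0.4709, 0.2677]
tcp_rot: [-0.118, 0.993, 0.001, 0.001]
contact_force: [0.4, 0.4, 1.1]
opening: 0.997
time: 0.98
eef_pos: [0.3707, 0.2902, 0.2662]
tcp_rot: [-0.115, 0.993, 0.0, 0.0]
contact_force: [0.8, 0.1, -0.7]
opening: 0.297
```

```bash
python3 -m jog '{"travel":[[22,-34,0],[22,-34,0],[22,-34,0],[22,-34,0],[22,-34,0]],"dr":[[0,0,0],[0,0,0],[0,0,0],[0,0,0],[0,0,0]],"jaw":[255,255,255,255,255]}'
python3 -m jog '{"travel":[[25,-34,0],[25,-34,0],[25,-34,0],[25,-34,0],[25,-34,0]],"dr":[[0,0,0],[0,0,0],[0,0,0],[0,0,0],[0,0,0]],"jaw":[255,255,255,255,255]}'
python3 -m jog '{"travel":[[4,-22,0],[4,-20,0],[0,0,0]],"dr":[[0,0,0],[0,0,0],[0,0,0]],"jaw":[255,255,255]}'
python3 - <<'E'
from h import *
s=get_state(); print(s["eef_pos"]); im=read_camera("wrist"); cv2.imwrite("pics/w1.png",im[:,:,::-1])
E
```

```text
time: 1.4
eef_pos: [0.4809, 0.1202, 0.2663]
tcp_rot: [-0.115, 0.993, 0.0, 0.0]
contact_force: [0.2, 0.3, -0.0]
opening: 0.0
time: 1.82
eef_pos: [0.6045, -0.0477, 0.2659]
tcp_rot: [-0.114, 0.993, 0.0, -0.0]
contact_force: [0.0, 0.1, -0.2]
opening: 0.0
time: 2.07
eef_pos: [0.6122, -0.0915, 0.2654]
tcp_rot: [-0.113, 0.994, -0.0, -0.001]
contact_force: [-0.1, 0.0, 0.0]
opening: 0.003
[ 0.61224805 -0.0915322   0.26535044]
```

View pics/w1.png

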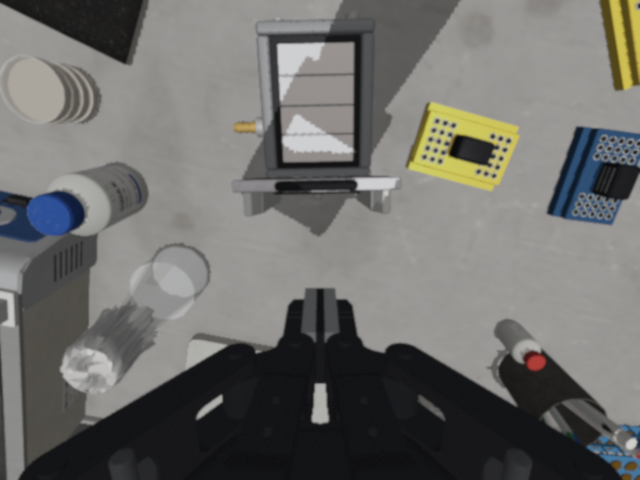

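The lid, tab (black bar, centre (316,186)) and chamber (front corners about (256,22) and (374,20)) lie square in the wrist view. The fingertips (320,295) are behind the tab, and the blue block is at right (600,178).

```bash
python3 - <<'E'
from h import *
s=get_state();C=cam("wrist",s)
print("tab",onz(C,(316,186),.195)); print("rail ends",onz(C,(246,195),.18),onz(C,(388,195),.18))
fl,fr=onz(C,(374,24),.034),onz(C,(257,26),.034); print(fl,fr,np.linalg.norm(fl-fr)); d=fl-fr; y=np.arctan2(-d[0],d[1]);print(np.degrees(y)); f=(fl+fr)/2; e=np.array([np.cos(y),np.sin(y),0]);print("front",f,"hinge",f+.15*e,"seat",f+.075*e)
im=cv2.imread("pics/w1.png"); hsv=cv2.cvtColor(im,cv2.COLOR_BGR2HSV)
print("tipz check",proj(C,s["eef_pos"]))
R=Ro.from_quat(s["tcp_rot"]).as_matrix(); print("jaw yaw",np.degrees(np.arctan2(-R[0,1],R[1,1])))
print("grip far top",onz(C,(620,181),.048), "blk top corners",[onz(C,p,.022)[:2].round(4) for p in((584,127),(562,217))])
E
```

```text
tab [ 0.56968944 -0.10226054  0.195     ]
rail ends [ 0.58843617 -0.14505136  0.18      ] [ 0.56763458 -0.05462615  0.18      ]
[ 0.43929731 -0.07820703  0.034     ] [ 0.4652694  -0.18369357  0.034     ] 0.10863682813986071
13.831813896804213
front [ 0.45228336 -0.1309503   0.034     ] hinge [ 0.59793361 -0.09508941  0.034     ] seat [ 0.52510848 -0.11301985  0.034     ]
tipz check [321.39837891 310.16643838]
jaw yaw 12.990852505964968
grip far top [0.52244474 0.20198029 0.048     ] blk top corners [array([0.4786, 0.161 ]), array([0.5733, 0.1813])]
```

```bash
python3 -m jog '{"travel":[[0,0,-30],[0,0,-30],[0,0,-20],[-15,-3.5,0],[-10,-2.5,0]],"dr":[[0,0,0],[0,0,0],[0,0,0],[0,0,0],[0,0,0]],"jaw":[255,255,255,255,255]}'
python3 -m jog '{"travel":[[-6,-1.5,0],[-11,-2.5,-2],[-10,-2.5,-3],[-10,-2.5,-4],[-10,-2.5,-4]],"dr":[[0,0,0],[0,0,0],[0,0,0],[0,0,0],[0,0,0]],"jaw":[255,255,255,255,255]}'
python3 -m jog '{"travel":[[-10,-2.5,-6],[-9.5,-2.5,-6],[-9,-2,-7],[-8.5,-2,-7],[-8,-2,-8]],"dr":[[0,0,0],[0,0,0],[0,0,0],[0,0,0],[0,0,0]],"jaw":[255,255,255,255,255]}'
```

```text
time: 2.53
eef_pos: [0.5846, -0.0919, 0.1836]
tcp_rot: [-0.115, 0.993, 0.001, -0.002]
contact_force: [0.6, -0.2, 1.1]
opening: -0.004
time: 2.95
eef_pos: [0.5402, -0.1052, 0.1752]
tcp_rot: [-0.115, 0.993, -0.001, 0.002]
contact_force: [1.5, -0.1, -0.5]
opening: 0.002
time: 3.37
eef_pos: [0.4946, -0.1167, 0.1397]
tcp_rot: [-0.115, 0.993, -0.001, 0.001]
contact_force: [1.2, -1.1, 1.3]
opening: 0.002
```

```bash

python3 -m jog '{"travel":[[-7,-1.5,-10],[-7,-1.5,-10],[-6,-1.5,-10],[-5,-1.5,-11],[-5,-1,-11]],"dr":[[0,0,0],[0,0,0],[0,0,0],[0,0,0],[0,0,0]],"jaw":[255,255,255,255,255]}'
python3 -m jog '{"travel":[[-3,-1,-11],[-3,-1,-11],[-1,0,-10],[-1,0,-8],[0,0,-4]],"dr":[[0,0,0],[0,0,0],[0,0,0],[0,0,0],[0,0,0]],"jaw":[255,255,255,255,255]}'
python3 - <<'E'
from h import *
im=read_camera("scene"); cv2.imwrite("pics/s1.png",cv2.resize(im[150:350,220:460,::-1],None,fx=3,fy=3))
E
```

```text
time: 3.78
eef_pos: [0.464, -0.1232, 0.0859]
tcp_rot: [-0.115, 0.993, 0.0, -0.0]
contact_force: [-0.3, 0.2, 0.6]
opening: -0.0
time: 4.2
eef_pos: [0.4561, -0.1249, 0.0418]
tcp_rot: [-0.115, 0.993, 0.001, -0.001]
contact_force: [-4.4, 2.2, 20.3]
opening: -0.001
```

View pics/s1.png

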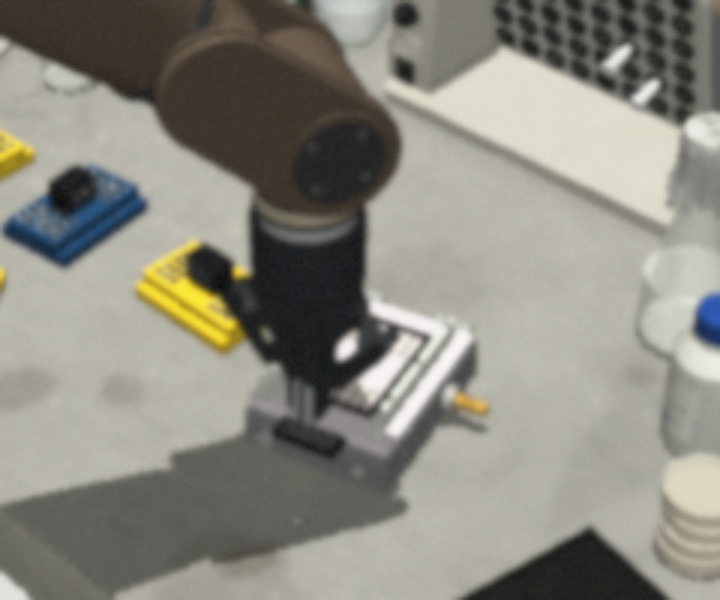

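The picture shows the lid flat on the chamber, the tab under the fingertips and the rails on top. TCP z = 41.8 mm at 20 N fits a shut lid. Next I lift and look at the rails and pin from above.

```bash

python3 -m jog '{"travel":[[0,0,0],[0,0,35],[10,3,40],[35,7,35],[35,8,30]],"dr":[[0,0,0],[0,0,0],[0,0,0],[0,0,0],[0,0,0]],"jaw":[255,255,255,255,255]}'
python3 -m jog '{"travel":[[35,8,10],[25,4,0],[0,0,0],[0,0,0]],"dr":[[0,0,0],[0,0,0],[0,0,0],[0,0,0]],"jaw":[0,0,0,0]}'
python3 - <<'E'
from h import *
s=get_state(); print(s["eef_pos"],s["tcp_rot"]); im=read_camera("wrist"); cv2.imwrite("pics/w2.png",im[:,:,::-1])
E
```

```text
time: 4.67
eef_pos: [0.5282, -0.1095, 0.1771]
tcp_rot: [-0.114, 0.993, -0.001, 0.001]
contact_force: [1.0, -0.4, 0.7]
opening: -0.003
time: 5.0
eef_pos: [0.5882, -0.0969, 0.1842]
tcp_rot: [-0.115, 0.993, -0.0, 0.0]
contact_force: [-0.5, -0.2, -0.1]
opening: 0.563
[ 0.58819229 -0.09688406  0.18421182] [-1.15375651e-01  9.93321920e-01 -1.00676082e-04  1.08814849e-04]
```

View pics/w2.png

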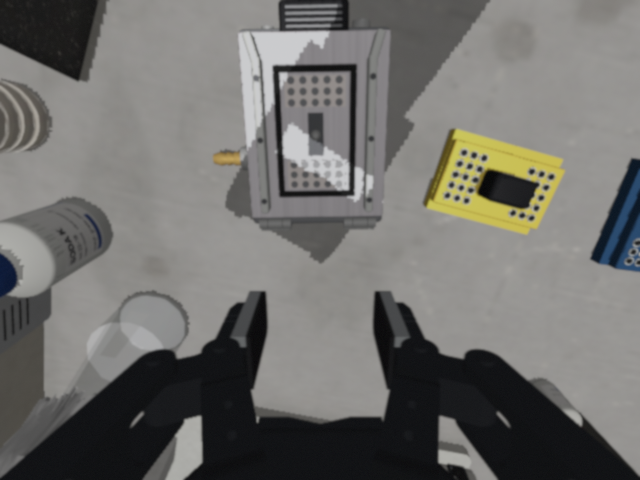

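Lid shut. The seal frame's corners are at about (275,66), (356,66), (279,196) and (354,193); a dark slot with the pin is at (315,133); the rails run either side at x≈258 and x≈374.

```bash
python3 - <<'E'
from h import *
s=get_state();C=cam("wrist",s)
P=np.array([onz(C,p,.045) for p in((275,66),(356,66),(354,193.5),(279,196))]); print(P.round(4),np.linalg.norm(P-np.roll(P,1,0),axis=1).round(4)); c=P.mean(0)
d=(P[2]+P[3]-P[0]-P[1]); y=np.arctan2(d[1],d[0]); print("seat",c,"yaw",np.degrees(y))
ex=np.array([np.cos(y),np.sin(y),0])
L=np.array([onz(C,p,.042) for p in((239,30),(390,30),(383,218),(250,219))]);print(L.round(4),L.mean(0),[np.degrees(np.arctan2(*(L[i]-L[j])[[1,0]])) for i,j in((3,0),(2,1))])
print("tab ctr",onz(C,(313,14),.042), "slot ends x'",(onz(C,(316,113),.042)-c)@ex,(onz(C,(316,154),.042)-c)@ex)
im=cv2.imread("pics/w2.png")[55:205,240:390]; cv2.imwrite("pics/w2c.png",cv2.resize(im,None,fx=4,fy=4,interpolation=cv2.INTER_CUBIC))
E
```

```text
[[ 0.4792 -0.1561  0.045 ]
 [ 0.4659 -0.0993  0.045 ]
 [ 0.5562 -0.0766  0.045 ]
 [ 0.572  -0.1351  0.045 ]] [0.0952 0.0584 0.0931 0.0606]
seat [ 0.51834264 -0.11675658  0.045     ] yaw 13.422166111068796
[[ 0.4621 -0.1856  0.042 ]
 [ 0.4378 -0.0817  0.042 ]
 [ 0.5713 -0.0473  0.042 ]
 [ 0.5974 -0.155   0.042 ]] [ 0.51713631 -0.11740651  0.042     ] [np.float64(12.737639220447349), np.float64(14.426438436856486)]
tab ctr [ 0.44059264 -0.13686009  0.042     ] slot ends x' -0.015202460716288196 0.015187500568130449
```

View pics/w2c.png

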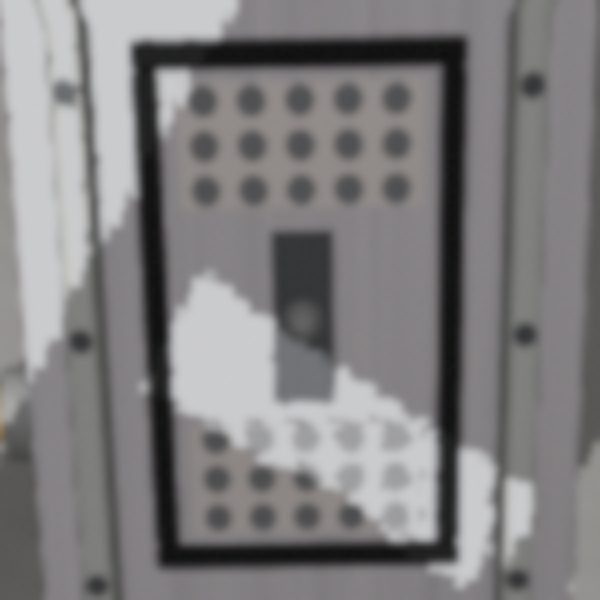

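```bash

python3 -m jog '{"travel":[[-4,38,0],[-4,38,0],[-4,38,0],[-4,38,0],[-4,38,0]],"dr":[[0,0,0],[0,0,0],[0,0,0],[0,0,0],[0,0,0]],"jaw":[0,0,0,0,0]}'
python3 -m jog '{"travel":[[-4,38,0],[-4,38,0],[-4,36,0],[0,0,0],[0,0,0]],"dr":[[0,0,-2],[0,0,-2],[0,0,0],[0,0,0],[0,0,0]],"jaw":[0,0,0,0,0]}'
python3 - <<'E'
from h import *
s=get_state(); print(s["eef_pos"],s["tcp_rot"]); im=read_camera("wrist"); a=im[:,:,::-1]; cv2.imwrite("pics/w3.png",a)
t=read_camera("top"); cv2.imwrite("pics/top1.png",t[:,:,::-1])
c=cv2.resize(t[205:310,320:410,::-1],None,fx=4.57,fy=4.57,interpolation=cv2.INTER_CUBIC)
cv2.imwrite("pics/mix.png",np.hstack([cv2.resize(a[:,160:480],(320,480)),c[:480]]))
print(c.shape)
E
```

```text
time: 5.47
eef_pos: [0.5655, 0.0937, 0.1837]
tcp_rot: [-0.114, 0.993, 0.0, -0.001]
contact_force: [0.5, 0.3, -0.4]
opening: 1.0
time: 5.88
eef_pos: [0.5537, 0.2056, 0.1836]
tcp_rot: [-0.081, 0.997, -0.0, -0.001]
contact_force: [0.6, 0.2, -0.1]
opening: 1.003
[0.55368476 0.20561951 0.18363848] [-8.14614011e-02  9.96676265e-01 -2.76840375e-04 -6.21081964e-04]
(480, 411, 3)
```

View pics/mix.png

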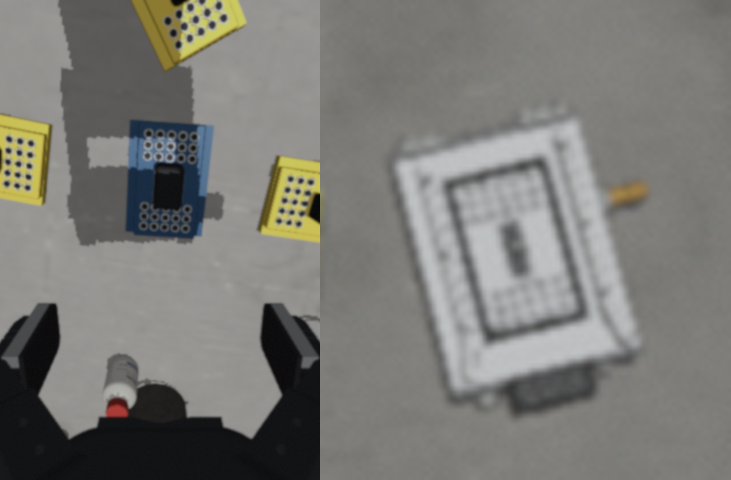

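The left half shows the blue block square under the gripper, with the grip at (168,186) in the crop. The right half shows the lid shut in the top view, with the seal corners at about (445,187), (545,160), (584,314) and (487,339).

```bash
python3 - <<'E'
from h import *
C=cam("top"); f=480/105
q=lambda u,v,z: onz(C,(320+(u-320)/4.57-.4,205+v/4.57-.4),z)
P=np.array([q(*p,.045) for p in((445,187),(545,160),(584,314),(487,339))]);print(P.round(4),np.linalg.norm(P-np.roll(P,1,0),axis=1).round(4))
d=P[0]+P[1]-P[2]-P[3];print("seat top",P.mean(0),"yaw",np.degrees(np.arctan2(d[1],d[0])))
L=np.array([q(*p,.042) for p in((396,155),(578,118),(638,350),(455,398))]);print(L.mean(0),np.linalg.norm(L-np.roll(L,1,0),axis=1).round(4))
s=get_state();W=cam("wrist",s); im=cv2.imread("pics/w3.png"); hsv=cv2.cvtColor(im,cv2.COLOR_BGR2HSV)
m=cv2.inRange(hsv,(100,90,20),(125,255,255)); m=cv2.morphologyEx(m,cv2.MORPH_CLOSE,np.ones((21,21)))
cs=max(cv2.findContours(m,0,2)[0],key=cv2.contourArea); r=cv2.minAreaRect(cs); print(r,cv2.approxPolyDP(cs,5,True).reshape(-1,2).tolist())
B=np.array([onz(W,p,.022) for p in((290,121),(363.5,124),(357,236),(286.5,236))]);print(B.round(4),B.mean(0),np.linalg.norm(B-np.roll(B,1,0),axis=1).round(4)); 
for i,j in((3,0),(2,1)): d=B[i]-B[j]; print(np.degrees(np.arctan2(d[1],d[0])))
g=cv2.cvtColor(im,cv2.COLOR_BGR2GRAY)[155:215,305:350]; k=(g<28).astype(np.uint8); ys,xs=np.where(k); print("grip px",xs.min()+305,xs.max()+305,ys.min()+155,ys.max()+155); print(onz(W,(xs.mean()+305,ys.mean()+155),.042))
V=cam("wrist",s)
w2s=dict(eef_pos=[.58819,-.09688,.18421],tcp_rot=[-1.15375651e-01,9.93321920e-01,-1e-4,1.1e-4]); V=cam("wrist",w2s)
print("pin w2",onz(V,(315.5,134.5),.052))
# triangulate seat from two views
A=[];b=[]
for o,d in (ray(V,(315.8,130)),ray(C,(320+(515-320)/4.57-.4,205+250/4.57-.4))):
    d=d/np.linalg.norm(d);M=np.eye(3)-np.outer(d,d);A.append(M);b.append(M@o)
print("tri",np.linalg.solve(sum(A),sum(b)))
E
```

```text
[[ 0.5572 -0.0753  0.045 ]
 [ 0.5733 -0.1336  0.045 ]
 [ 0.4831 -0.1541  0.045 ]
 [ 0.4687 -0.0985  0.045 ]] [0.0915 0.0604 0.0925 0.0574]
seat top [ 0.52056417 -0.11539345  0.045     ] yaw 13.77770132106232
[ 0.51857148 -0.11640729  0.042     ] [0.1453 0.1089 0.1398 0.1082]
((327.3141174316406, 179.28761291503906), (81.41927337646484, 113.08232879638672), 3.814074993133545) [[291, 121], [286, 229], [360, 234], [371, 127]]
[[0.479  0.1659 0.022 ]
 [0.4718 0.2257 0.022 ]
 [0.5677 0.239  0.022 ]
 [0.5779 0.1758 0.022 ]] [0.5240771  0.20160426 0.022     ] [0.0994 0.0603 0.0969 0.064 ]
5.738840362391131
7.890096888962303
grip px 305 347 157 210
[0.52465671 0.20501781 0.042     ]
pin w2 [ 0.51991313 -0.11712166  0.052     ]
tri [ 0.51744309 -0.11602891  0.05567565]
```

```bash

python3 -m jog '{"travel":[[-15,0,-35],[-16,0,-38],[0,0,-38],[0,0,-30],[0,0,-14]],"dr":[[0,0,-2],[0,0,-1.5],[0,0,0],[0,0,0],[0,0,0]],"jaw":[0,0,0,0,0]}' 80
python3 -m jog '{"travel":[[0,0,0],[0,0,0],[0,0,0],[0,0,0],[0,0,0]],"dr":[[0,0,0],[0,0,0],[0,0,0],[0,0,0],[0,0,0]],"jaw":[120,255,255,255,255]}' 80
python3 -m jog '{"travel":[[0,0,0],[0,0,0],[0,0,0],[0,0,0]],"dr":[[0,0,0],[0,0,0],[0,0,0],[0,0,0]],"jaw":[255,255,255,255]}' 80
python3 - <<'E'
from h import *
a=read_camera("wrist"); cv2.imwrite("pics/w4.png",a[:,:,::-1])
E
```

```text
time: 6.4
eef_pos: [0.5207, 0.2019, 0.0244]
tcp_rot: [-0.048, 0.999, -0.001, -0.004]
contact_force: [-0.8, -0.8, -0.7]
opening: 0.998
time: 6.82
eef_pos: [0.5258, 0.2049, 0.0313]
tcp_rot: [-0.049, 0.999, 0.001, 0.002]
contact_force: [0.6, 2.1, 1.4]
opening: 0.301
time: 7.15
eef_pos: [0.526, 0.205, 0.0316]
tcp_rot: [-0.05, 0.999, 0.0, 0.002]
contact_force: [-1.0, -0.2, 6.2]
opening: 0.258
```

View pics/w4.png

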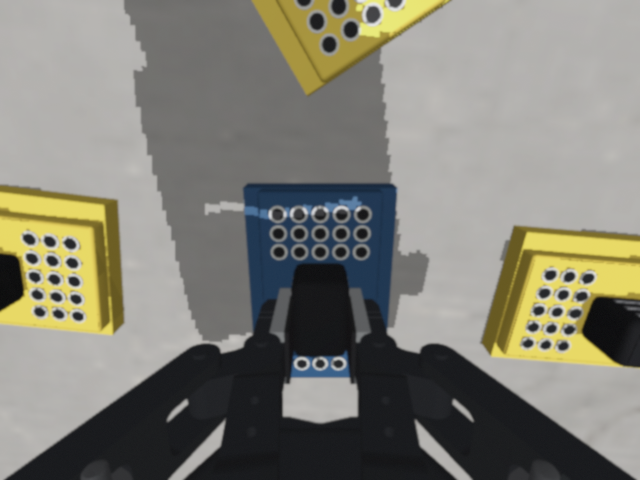

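The black grip is held centrally between the pads (opening 0.258, about 22 mm). Lift it and work out where the block sits relative to the TCP.

```bash

python3 -m jog '{"travel":[[0,0,20],[0,0,35],[0,0,35],[0,0,0],[0,0,0]],"dr":[[0,0,0],[0,0,0],[0,0,0],[0,0,0],[0,0,0]],"jaw":[255,255,255,255,255]}' 100
python3 - <<'E'
from h import *
s=get_state();W=cam("wrist",s);a=read_camera("wrist")[:,:,::-1].copy(); cv2.imwrite("pics/w5.png",a)
hsv=cv2.cvtColor(a,cv2.COLOR_BGR2HSV)
def blk(im):
    h=cv2.cvtColor(im,cv2.COLOR_BGR2HSV);m=cv2.inRange(h,(100,90,20),(125,255,255));m=cv2.morphologyEx(m,cv2.MORPH_CLOSE,np.ones((15,15)))
    c=max(cv2.findContours(m,0,2)[0],key=cv2.contourArea);return cv2.approxPolyDP(c,4,True).reshape(-1,2).tolist()
print(s["eef_pos"],s["contact_force"],blk(a),blk(cv2.imread("pics/w4.png")))
R=Ro.from_quat(s["tcp_rot"]).as_matrix();print(R.round(3).tolist())
for dz in(-.005,-.009,-.013):   # block top below TCP
  z=s["eef_pos"][2]+dz
  P=[onz(W,p,z) for p in((245,185),(396,185))]; print(dz,np.linalg.norm(P[0]-P[1]),[(R.T@(p-s["eef_pos"])).round(4).tolist() for p in P])
E
```

```text
time: 7.62
eef_pos: [0.5258, 0.2051, 0.1219]
tcp_rot: [-0.05, 0.999, 0.0, 0.003]
contact_force: [0.2, -0.4, -3.5]
opening: 0.25
[0.5257653  0.20509352 0.12189752] [ 0.2312191  -0.39556687 -3.53933689] [[244, 187], [255, 329], [263, 304], [275, 299], [280, 287], [292, 287], [300, 264], [341, 265], [348, 286], [359, 287], [363, 298], [377, 305], [385, 328], [395, 188]] [[247, 185], [254, 328], [261, 306], [275, 299], [280, 287], [292, 286], [300, 264], [340, 264], [348, 287], [360, 287], [363, 297], [378, 305], [385, 327], [395, 188]]
[[-0.995, -0.099, 0.006], [-0.099, 0.995, 0.001], [-0.006, 0.0, -1.0]]
-0.005 0.06286183333949548 [[0.0563, -0.032, 0.0047], [0.0563, 0.0308, 0.0047]]
-0.009 0.06459110801779097 [[0.0556, -0.0329, 0.0087], [0.0555, 0.0317, 0.0087]]
-0.013 0.0663203826960865 [[0.0548, -0.0337, 0.0127], [0.0548, 0.0326, 0.0127]]
```

```bash

python3 -m jog '{"travel":[[-12,-38,0],[-12,-38,0],[-12,-38,0],[-12,-38,0],[-12,-38,0]],"dr":[[0,0,1.6],[0,0,1.6],[0,0,1.6],[0,0,1.6],[0,0,1.4]],"jaw":[255,255,255,255,255]}' 100
python3 -m jog '{"travel":[[-12,-38,0],[-12,-38,0],[-12,-38,0],[-12,-38,0],[0,0,0]],"dr":[[0,0,0],[0,0,0],[0,0,0],[0,0,0],[0,0,0]],"jaw":[255,255,255,255,255]}' 100
python3 -m jog '{"travel":[[0,0,0],[0,0,0]],"dr":[[0,0,0],[0,0,0]],"jaw":[255,255]}' 100
python3 - <<'E'
from h import *
s=get_state();a=read_camera("wrist")[:,:,::-1];b=read_camera("scene")[:,:,::-1]; cv2.imwrite("pics/w6.png",a);cv2.imwrite("pics/mix2.png",np.hstack([a[:,120:520],cv2.resize(b[210:330,280:380],None,fx=4,fy=4)]))
R=Ro.from_quat(s["tcp_rot"]).as_matrix();print(s["eef_pos"],np.degrees(np.arctan2(-R[0,1],R[1,1])),R[:,2])
E
```

```text
time: 8.08
eef_pos: [0.4612, 0.0138, 0.1164]
tcp_rot: [-0.118, 0.993, 0.001, -0.003]
contact_force: [0.7, -0.5, -2.3]
opening: 0.257
time: 8.5
eef_pos: [0.4132, -0.1422, 0.1172]
tcp_rot: [-0.114, 0.993, -0.0, -0.002]
contact_force: [0.6, 0.4, -2.6]
opening: 0.253
time: 8.67
eef_pos: [0.4148, -0.1365, 0.1173]
tcp_rot: [-0.117, 0.993, 0.002, -0.002]
contact_force: [-0.2, 0.8, -3.2]
opening: 0.251
[ 0.41477191 -0.13652393  0.11725286] 13.398672703319304 [-0.00350896  0.00267029 -0.99999028]
```

View pics/mix2.png

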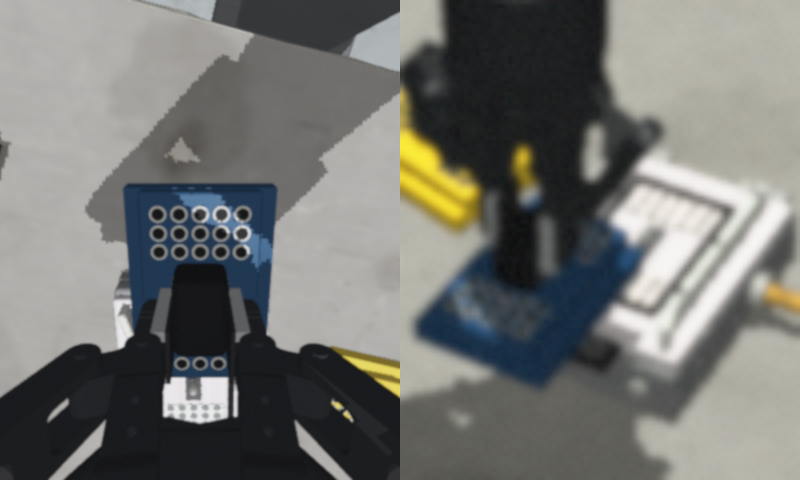

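The block hangs level, aligned with the lid. Through the gripper the lid slot shows at (313,388), about 4 mm to -y of the tool centreline, matching the numbers (y' = +4.4 mm). Correct that, and go down to just over pin height.

```bash

python3 -m jog '{"travel":[[1,-4,0],[0,0,-10],[0,0,-10],[0,0,-9],[0,0,0]],"dr":[[0,0,0],[0,0,0],[0,0,0],[0,0,0],[0,0,0]],"jaw":[255,255,255,255,255]}' 100
python3 -m jog '{"travel":[[10,2.3,0],[10,2.3,0],[10,2.3,0],[10,2.3,0],[0,0,0]],"dr":[[0,0,0],[0,0,0],[0,0,0],[0,0,0],[0,0,0]],"jaw":[255,255,255,255,255]}' 100
python3 - <<'E'
from h import *
s=get_state();p=s["eef_pos"]-[.519,-.116,0];y=np.radians(13.5);e=np.array([np.cos(y),np.sin(y)])
R=Ro.from_quat(s["tcp_rot"]).as_matrix();print(s["eef_pos"],"x'",p[:2]@e,"y'",p[1]*e[0]-p[0]*e[1],np.degrees(np.arctan2(-R[0,1],R[1,1])),R[:,2],s["wrist_torque"])
E
```

```text
time: 9.18
eef_pos: [0.4153, -0.1397, 0.0871]
tcp_rot: [-0.118, 0.993, 0.002, -0.002]
contact_force: [-1.3, 0.7, -3.3]
opening: 0.252
time: 9.6
eef_pos: [0.46, -0.1322, 0.0912]
tcp_rot: [-0.118, 0.993, -0.001, 0.001]
contact_force: [0.1, -0.4, -2.8]
opening: 0.255
[ 0.46001246 -0.13222283  0.09122707] x' -0.06114484894637702 y' -0.0020042229409337232 13.536339291138466 [ 0.00302729 -0.00112079 -0.99999479] [ 0.00462132 -0.03032132 -0.0253019 ]
```

```bash
cat > st.py <<'E'
from h import *
s=get_state();p=s["eef_pos"]-[.519,-.116,0];y=np.radians(13.5);e=np.array([np.cos(y),np.sin(y)])
R=Ro.from_quat(s["tcp_rot"]).as_matrix();f=s["contact_force"]
print("x' %.1f y' %.1f z %.1f yaw %.1f tilt %s F' %.1f %.1f %.1f"%(1e3*p[:2]@e,1e3*(p[1]*e[0]-p[0]*e[1]),1e3*s["eef_pos"][2],np.degrees(np.arctan2(-R[0,1],R[1,1])),R[:2,2].round(4),f[:2]@e,f[1]*e[0]-f[0]*e[1],f[2]))
E
python3 -m jog '{"travel":[[0,1,-3],[0,1,-3],[0,0,0],[0,0,0]],"dr":[[0,0,0],[0,0,0],[0,0,0],[0,0,0]],"jaw":[255,255,255,255]}' 100;python3 st.py
python3 -m jog '{"travel":[[7,1.6,0],[7,1.6,0],[7,1.6,0],[7,1.6,0],[0,0,0]],"dr":[[0,0,0],[0,0,0],[0,0,0],[0,0,0],[0,0,0]],"jaw":[255,255,255,255,255]}' 100; python3 st.py
```

```text
time: 9.93
eef_pos: [0.4567, -0.1301, 0.0838]
tcp_rot: [-0.117, 0.993, -0.0, -0.0]
contact_force: [0.6, -0.5, -2.9]
opening: 0.256
x' -63.8 y' 0.8 z 83.8 yaw 13.5 tilt [-0.0005 -0.0001] F' 0.4 -0.7 -2.9
time: 10.35
eef_pos: [0.4869, -0.1235, 0.0846]
tcp_rot: [-0.118, 0.993, -0.0, 0.001]
contact_force: [-0.2, 0.0, -2.3]
opening: 0.254
x' -33.0 y' 0.2 z 84.6 yaw 13.5 tilt [ 0.0014 -0.0001] F' -0.2 0.1 -2.3
```

```bash

python3 -m jog '{"travel":[[6,1.4,0],[6,1.4,0],[6,1.4,0],[3,0.7,0],[0,0,0]],"dr":[[0,0,0],[0,0,0],[0,0,0],[0,0,0],[0,0,0]],"jaw":[255,255,255,255,255]}' 100; python3 st.py
python3 -m jog '{"travel":[[0,0,-1],[0,0,-1],[0,0,0],[0,0,0]],"dr":[[0,0,0],[0,0,0],[0,0,0],[0,0,0]],"jaw":[255,255,255,255]}' 100;python3 st.py
```

```text
time: 10.77
eef_pos: [0.507, -0.1187, 0.0843]
tcp_rot: [-0.117, 0.993, -0.0, 0.0]
contact_force: [0.1, -0.1, -2.8]
opening: 0.25
x' -12.3 y' 0.2 z 84.3 yaw 13.5 tilt [ 0.0005 -0.0001] F' 0.1 -0.1 -2.8
time: 11.1
eef_pos: [0.5067, -0.1189, 0.0834]
tcp_rot: [-0.117, 0.993, -0.0, 0.001]
contact_force: [-1.3, 1.9, 4.6]
opening: 0.255
x' -12.6 y' 0.0 z 83.4 yaw 13.5 tilt [ 0.0012 -0.    ] F' -0.8 2.2 4.6
```

Block is riding on the pin top (z = 83.4 mm, upward force). Slide slowly until it drops.

```bash

for i in 1 ; do python3 -m jog '{"travel":[[1.5,0.35,0],[1.5,0.35,0],[0,0,0]],"dr":[[0,0,0],[0,0,0],[0,0,0]],"jaw":[255,255,255]}' 100 >/dev/null; python3 st.py; done
python3 -m jog '{"travel":[[1.5,0.35,0],[1.5,0.35,0],[0,0,0]],"dr":[[0,0,0],[0,0,0],[0,0,0]],"jaw":[255,255,255]}' 100 >/dev/null; python3 st.py
python3 -m jog '{"travel":[[1.5,0.35,0],[1.5,0.35,0],[0,0,0]],"dr":[[0,0,0],[0,0,0],[0,0,0]],"jaw":[255,255,255]}' 100 >/dev/null; python3 st.py
```

```text
x' -10.3 y' -0.2 z 83.4 yaw 13.5 tilt [-0.001 -0.001] F' -3.0 1.1 6.0
x' -7.3 y' -0.4 z 83.4 yaw 13.5 tilt [-0.001  -0.0014] F' -3.3 1.2 6.9
x' -4.1 y' -0.5 z 83.4 yaw 13.5 tilt [-0.0008 -0.0015] F' -2.6 0.5 5.1
```

```bash

python3 -m jog '{"travel":[[1.5,0.35,0],[1.5,0.35,0],[0,0,0]],"dr":[[0,0,0],[0,0,0],[0,0,0]],"jaw":[255,255,255]}' 100 >/dev/null; python3 st.py
python3 -m jog '{"travel":[[1,0.2,0],[1,0.2,0],[0,0,0]],"dr":[[0,0,0],[0,0,0],[0,0,0]],"jaw":[255,255,255]}' 100 >/dev/null; python3 st.py
python3 -m jog '{"travel":[[1,0.2,0],[1,0.2,0],[0,0,0]],"dr":[[0,0,0],[0,0,0],[0,0,0]],"jaw":[255,255,255]}' 100 >/dev/null; python3 st.py
```

```text
x' -1.0 y' -0.6 z 83.2 yaw 13.5 tilt [-0.0004 -0.0015] F' -3.3 -0.2 3.8
x' 1.4 y' 0.1 z 81.7 yaw 13.4 tilt [ 0.001  -0.0001] F' 0.5 -0.2 -0.6
x' 3.1 y' 0.4 z 81.5 yaw 13.5 tilt [-0.001   0.0006] F' 0.2 0.7 -3.0
```

The support vanished (z fell to 81.5, force only the block's weight): the bore is over the pin. Lower gently.

```bash

python3 -m jog '{"travel":[[0,0,-1],[0,0,-1],[0,0,0]],"dr":[[0,0,0],[0,0,0],[0,0,0]],"jaw":[255,255,255]}' 100 >/dev/null; python3 st.py
python3 -m jog '{"travel":[[0,0,-1],[0,0,-1],[0,0,0]],"dr":[[0,0,0],[0,0,0],[0,0,0]],"jaw":[255,255,255]}' 100 >/dev/null; python3 st.py
```

```text
x' 3.0 y' 0.3 z 79.7 yaw 13.5 tilt [-0.0009  0.0004] F' -0.6 -0.6 -2.7
x' 3.1 y' 0.2 z 77.9 yaw 13.5 tilt [-0.0004  0.0002] F' -0.1 -0.4 -1.9
```

```bash

python3 -m jog '{"travel":[[0,0,-1],[0,0,0],[0,0,0],[0,0,0],[0,0,0]],"dr":[[0,0,0],[0,0,0],[0,0,0],[0,0,0],[0,0,0]],"jaw":[255,255,255,255,255]}' 100 >/dev/null; python3 st.py
python3 -m jog '{"travel":[[0,0,-1],[0,0,-1],[0,0,0]],"dr":[[0,0,0],[0,0,0],[0,0,0]],"jaw":[255,255,255]}' 100 >/dev/null; python3 st.py
python3 -m jog '{"travel":[[0,0,-1],[0,0,-1],[0,0,0]],"dr":[[0,0,0],[0,0,0],[0,0,0]],"jaw":[255,255,255]}' 100 >/dev/null; python3 st.py
```

```text
x' 3.3 y' 0.0 z 77.3 yaw 13.5 tilt [ 0.0001 -0.    ] F' -0.5 0.2 -2.2
x' 3.5 y' -0.1 z 76.0 yaw 13.5 tilt [ 0.0001 -0.0001] F' -2.8 1.3 3.2
x' 3.6 y' -0.2 z 74.2 yaw 13.5 tilt [ 0.0001 -0.0001] F' -2.7 1.6 7.6
```

```bash

python3 -m jog '{"travel":[[0,0,-1],[0,0,-1],[0,0,0]],"dr":[[0,0,0],[0,0,0],[0,0,0]],"jaw":[255,255,255]}' 100 >/dev/null; python3 st.py
python3 -m jog '{"travel":[[0,0,-0.7],[0,0,0],[0,0,0]],"dr":[[0,0,0],[0,0,0],[0,0,0]],"jaw":[255,255,255]}' 100 >/dev/null; python3 st.py
```

```text
x' 3.6 y' -0.2 z 73.8 yaw 13.5 tilt [-0.001  0.   ] F' -6.8 3.1 14.0
x' 3.5 y' -0.2 z 73.7 yaw 13.5 tilt [-0.0013  0.    ] F' -8.7 5.0 18.3
```

```bash

python3 -m jog '{"travel":[[0,0,-0.3],[0,0,0],[0,0,0],[0,0,0],[0,0,0]],"dr":[[0,0,0],[0,0,0],[0,0,0],[0,0,0],[0,0,0]],"jaw":[255,255,255,255,255]}' 100; python3 st.py
python3 - <<'E'
from h import *
b=read_camera("scene")[:,:,::-1];a=read_camera("wrist")[:,:,::-1]; cv2.imwrite("pics/fin.png",np.hstack([a[:,120:520],cv2.resize(b[210:330,290:390],None,fx=4,fy=4)]))
E
python3 st.py
```

```text
time: 14.93
eef_pos: [0.5225, -0.1154, 0.0736]
tcp_rot: [-0.117, 0.993, 0.0, -0.001]
contact_force: [-9.1, 2.6, 18.4]
opening: 0.249
x' 3.5 y' -0.2 z 73.6 yaw 13.5 tilt [-0.0014  0.    ] F' -8.3 4.6 18.4
x' 3.5 y' -0.2 z 73.7 yaw 13.5 tilt [-0.0014  0.    ] F' -8.7 4.9 19.4
```

View pics/fin.png

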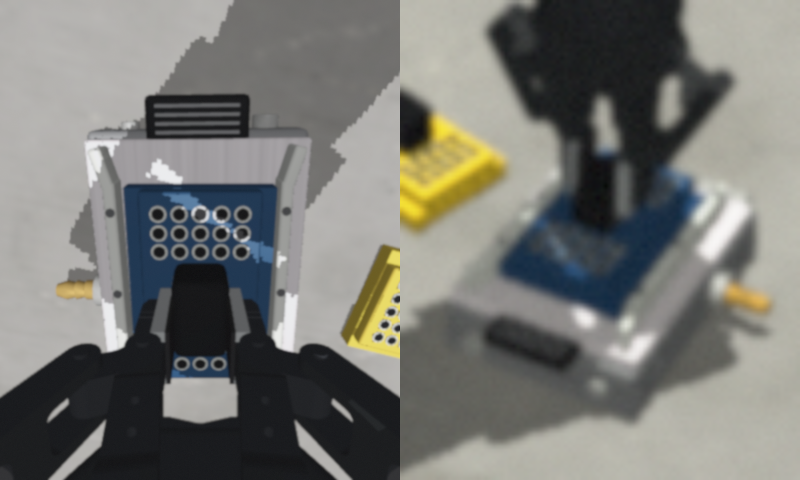

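The block sits between the rails, flush and square, lid shut, with the grip unchanged. Handing in.

```bash
python3 -c "
from plant import *
print(sign_off())"
```

```text
the job is handed in; nothing more can be done
None
```

The job is handed in at about 15 s of the 58 s allowed, with the block still held and pressed down. `sign_off()` gives no verdict, so what follows is only what I could check myself.

- **Lid:** I pushed it shut with the closed fingers from behind the tab. It stopped at fingertip height 41.8 mm under 20 N, against 42 mm expected, and the pictures show it flat.
- **Block:** I took the blue block by its grip, entered it at the rail mouth and slid it along the pin's top. The support vanished near the middle of the seat, it dropped over the pin freely, and I then pressed it against the seal.
- **Last checks:**
  - The height stalled at 73.6–73.7 mm while the force rose to about 19 N. That puts the underside within about 0.2 mm of the lid, going by the height at which I picked the block up.
  - Tool tilt was about 0.0014 rad. The last picture shows the block square between the rails and not slipped in the fingers.

Three things disagreed or were left unchecked:

- **Scale:** my image measurements of known sizes came out 3–14 % short, so seat positions are good only to a few mm.
- **Sideways force:** about 9 N along the rails and 5 N across them remained at the end.
- **Other bench items:** the arm never came near them, but I did not re-measure their positions.

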